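# Seat a right-angle prism in its beam-turning mount and hold it for clamping

## Task

Lift the loose lid off the steel dish by its knob and set it down, knob up, on the free worktop. Take out the glass prism, stand it on the mount's base plate in front of the light port with its upright face towards the fence and its painted slanted back towards the open side, and let go of it. Then, with the fingertips on the slanted back, push it diagonally - towards the fence and down at once - until it sits flush against both and covers the ports, and finish while still holding it there with that steady push, about 10 N on the fence and 10 N on the base, ready for the clamp; leave the timer and the bottles alone.

Things in the scene. Friction and masses are not known exactly. Their poses are not given: they have to be found in the camera images.
- dish: Round open stainless-steel dish, outside diameter 138 mm, 55 mm high, wall 3 mm (inside diameter 132 mm), inner floor 3 mm above the worktop. Origin: centre of its underside. Fixed to the worktop. The lid covers it at the start and the prism stands inside.
- lid: Loose round steel lid on the dish, 143 mm across, 42 mm high, 0.16 kg. Origin: centre of its underside, z up (50 mm over the worktop while on the dish, 0 when set down). Its bottom 5 mm is a plug that fits into the dish with 3 mm play. Top rises to 15 mm at the knob's 13 mm neck; the round knob is 25 mm across, 26 to 38 mm above the origin: grip with TCP about 36 mm up so the tips clear the lid.
- prism: Right-angle glass prism, frosted, slanted back painted dark; 40 mm legs, 40 mm long, about 80 g. Origin: centre of the 40 x 40 mm underside it stands on; z up, y along it. Upright face: x = +20 mm. The back falls at 45 degrees from the top edge (x +20, z 40 mm) to x -20, z 0. Triangular ground ends: y = +-20 mm; grip across these, at x about +3. In the dish it stands upright, yaw within 0.6 rad.
- prism_slant (a point): Centre of the prism's slanted back, 20 mm above its origin. z points out of the face, up and back at 45 degrees; y along the prism. Push against this z. Friction is about 0.6 (varies 20 %): if the prism stands short of the fence, first shove it level up to the fence, as a 45 degree push can bind on the base before that.
- prism_top (a point): Middle of the prism's top edge: x = +20 mm, z = 40 mm in the prism's frame.
- mount: Beam-turning mount of plain aluminium, fixed to the worktop: a base plate with an upright fence along its far side, open on the side nearest the robot and at both ends. Origin: on the worktop, straight under the seat. x points level into the fence, y along the fence, z up. The fence's face is at x = +20 mm.
- mount_base: The mount's base plate, 108 mm (x, from -54 to +54 mm) x 110 mm (y), 12 mm thick, top 12 mm above the worktop, with a 22 mm round light port at the seat. Same frame as mount.
- mount_fence: The mount's fence: upright plate, 110 mm long, 12 mm thick (x from +20 to +32 mm), its top 56 mm above the worktop, with a 22 mm round light port in the middle, level with the seat. Two low ribs behind it. Same frame as mount.
- seat (a point): Where the prism's origin belongs: on top of the base plate, 12 mm above the worktop, 20 mm in front of the fence's face, in the middle of the port. Axes as mount; the seated prism has the same axes.
- timer: Bystander: white bench timer, 66 x 62 x 18 mm, lying loose nearest the robot. Origin: centre of its underside.
- dropper_bottle: Bystander: small brown dropper bottle, 38 mm diameter, 78 mm high, loose, middle, behind the work; a like one stands far behind. Origin: centre of its underside.
- reagent_bottle: Bystander: small white reagent bottle with a screw cap, 47 mm diameter, 95 mm high, loose, left, in front of the hotplate; a like one stands far behind. Origin: centre of its underside.
Mind the look-alikes: they are no part of the job. What is shaped like the lid but yellow is not meant.

How it is judged:
On the way, in this order (a step that is already met when the one before it is completed fails the run):
1. the lid stands knob up on the worktop beside the dish, let go and at rest (height (world z) of lid below 0.005 m and angle between lid's own z axis and vertical below 0.05 rad and horizontal distance between lid and dish above 0.135 m and contact force between the fingers and lid below 0.1 N and linear speed of lid below 0.02 m/s), for 0.3 s.
2. the prism stands on the base plate in front of the port, upright face towards the fence, and is let go (z of prism in the frame of seat between -0.003 and 0.003 m and x of prism in the frame of seat between -0.025 and 0.003 m and y of prism in the frame of seat between -0.015 and 0.015 m and angle between prism's own z axis and vertical below 0.06 rad and angle between the y axis of prism and the y axis of mount, either way round below 0.3 rad and contact force between prism and mount_base above 0.2 N and contact force between the fingers and prism below 0.05 N), for 0.3 s.
At the end, for the whole second after the job is handed in: Fingertips push on the slanted back, not gripping (TCP 8 mm or more off it): 3 to 40 N prism to fence and prism to base; both faces within 2 mm and 0.035 rad of flush, centred on the ports within 9 mm, at rest; lid knob up on the worktop (tilt under 0.05 rad), over 135 mm from the dish centre (contact force between prism and mount_fence between 3 and 40 N and contact force between prism and mount_base between 3 and 40 N and contact force between the fingers and prism above 3 N and z of the grasp point in the frame of prism_slant above 0.008 m and x of prism in the frame of seat between -0.002 and 0.002 m and z of prism in the frame of seat between -0.002 and 0.002 m and y of prism in the frame of seat between -0.009 and 0.009 m and x of prism_top in the frame of seat above 0.0175 m and angle between the y axis of prism and the y axis of mount, either way round below 0.035 rad and angle between prism's own z axis and vertical below 0.035 rad and linear speed of prism below 0.01 m/s and height (world z) of lid below 0.005 m and angle between lid's own z axis and vertical below 0.05 rad and horizontal distance between lid and dish above 0.135 m); the arm keeps its last pose, push and grip.
It fails at once if the timer or a bottle was pushed more than 20 mm or knocked over (distance of any of timer, dropper_bottle, reagent_bottle from where it was at the start of the episode above 0.02 m or angle between any of dropper_bottle, reagent_bottle's own z axis and vertical above 0.5 rad).
It also fails if it takes over 72 s, if anything falls off the work surface, if the arm or the gripper's body presses on something with over 40 N, if the wrist force passes 120 N, or if a joint passes its speed limit or range.

## Robot

A 7-joint arm with a two-finger parallel gripper is mounted at the origin on a cart in front of the work surface, level with it; the furniture and walls round the work are solid. World frame = base frame: x ahead of the robot, y to its left, z up, the work surface at z = 0. Lengths are in m, angles in rad, forces in N, time in s.
With the tool pointing down it reaches from about 0.35 to 0.9 m from the base axis. Payload 19.9 kg.
Tool frame: the origin (TCP) lies between the finger pads, 19 mm behind the fingertips; this is the grasp point; z points along the fingers, y is the line along which they close (so a half turn about z gives the same grasp; the last joint's range is limited). The gripper opens to 85 mm and grips with 20 to 120 N. Pads are 22 mm wide; open, the fingers measure 114 mm over their backs; the gripper's body (76 mm by 85 mm) begins 54 mm behind the grasp point. The pads swing forward as they close: fully open they stand 13 mm farther back than shut.
Start: joints at [1.083, 0.417, -0.01, 1.614, 0.005, 1.111, -0.053], TCP at [0.27, -0.564, 0.25] pointing down, gripper open.
Joint ranges: [-2.81, 2.81], [-0.39, 2.02], [-1.27, 1.25], [0.06, 2.57], [-1.19, 4.33], [0.19, 2], [-2.82, 2.82]. Speed limits (rad/s): [1.89, 1.89, 2.39, 2.39, 3.01, 3.01, 3.01].

## Interface

Orientations are given as a unit quaternion [w, x, y, z].
In Python, from plant import telemetry, optics, order gives the robot as it stands.
- The arm moves only by the shell command python3 -m crank 'ROWS' [OPENING] [FORCE]. ROWS is JSON, a list of rows, each an object of numbers: "dx", "dy", "dz": the shift along the world's x, y, z in m; "twist": the turn about the world's z in rad. A call has 1 to 20 rows; each row is the pose to reach, as a shift and turn from the pose commanded when the call began; what a row does not reach only later rows make up. A row lasts 1/8 s, in which the tool goes at most 62.5 mm and 10.7 degrees, less where a joint would pass 70% of its speed; a pose out of reach is approached as far as the arm can. A call with a gripper value outside its range is refused whole. OPENING is the finger opening in m, from 0 to 0.0854, set as the call begins (- or left out, the last holds). The fingers move at their own pace and stop on an object; FORCE is the grip in N (left out, the last holds). Time passes only in rows, so rows that repeat a pose let the fingers close. It gives the time, the measured TCP pose, the force, the opening and the grip force at its end, in the units of the state.
- telemetry.read_state(): the state, without advancing time (a new reading comes with each control period).
- optics.snapshot(name): name is "scene" or "top"; returns (picture, depth): 420x560x3 uint8, red, green, blue; 420x560 float32, m along the optical axis (not along the pixel's ray), 0 where there is no reading.
- optics.camera_info(name): a dict with "intrinsics" (3x3 intrinsics, pixels), "k1" (the pictures are not rectified: a ray, as slopes to the right and down, at radius r is drawn at 1 + k1 r^2 times it, then the intrinsics apply), "xyz" and "rotation" of the camera in the world. Camera axes: x right, y down, z forward; pixel columns grow to the right and rows downward; lengths in m; the calibration is good to about 2 mm. A picture is of the moment at which its call begins. camera_info takes no time and is no camera call.
- order.job_done(): hands the job in; it is judged then, once.
The state is a dict: "t": time; "joints": joint angles; "qvel": joint speeds; "tau": joint torques, N m; "eef_pos": TCP position; "tcp_rot": TCP orientation; "ft_force": force on the tool from outside, world axes, zero at the start; "wrist_torque": the same for the moment, N m; "opening": opening from 0.0 (shut) to 1.0 (fully open); "gripper_force": force on a finger pad.
Only numpy, scipy, OpenCV 4.12 (cv2) and the standard library are available. Lean on these libraries where they do the work, as an engineer would, in place of code of your own. Each camera call takes 0.05 s, during which the arm holds its last target. There are 200 camera calls.

## Working session

There is one attempt and no reset: what is moved stays moved. The work goes in short steps, Python scripts to look and compute and a shell command to move; the robot and the scene stay as the last step left them, time stands still between calls to the robot, and variables do not carry over. Pictures are saved under pics/ and viewed, at most 10 in all, crops included, and the job is handed in when it is done.

```bash
ls; mkdir -p pics; cat > h.py <<'E'
import numpy as np, cv2
from plant import telemetry, optics, order
def snap(n,f=None):
    p,d=optics.snapshot(n)
    if f: cv2.imwrite('pics/'+f,cv2.cvtColor(p,cv2.COLOR_RGB2BGR))
    return p,d
def cam(n):
    c=optics.camera_info(n); R=np.array(c['rotation']); 
    if R.shape!=(3,3):
        from scipy.spatial.transform import Rotation
        R=Rotation.from_quat(np.r_[R[1:],R[0]]).as_matrix()
    return np.array(c['intrinsics']),c['k1'],np.array(c['xyz']),R
def rays(n,uv):
    K,k1,o,R=cam(n)
    s=cv2.undistortPoints(np.array(uv,float).reshape(-1,1,2),K,np.array([k1,0,0,0.]))[:,0]
    return o,np.c_[s,np.ones(len(s))]@R.T
def onplane(n,uv,z):
    o,d=rays(n,uv); return o+d*((z-o[2])/d[:,2])[:,None]
def cloud(n,depth):
    h,w=depth.shape; v,u=np.mgrid[:h,:w]
    o,d=rays(n,np.c_[u.ravel(),v.ravel()])
    P=o+d*depth.reshape(-1,1); P[depth.ravel()==0]=np.nan
    return P.reshape(h,w,3)
E
python3 - <<'E'
from h import *
for n in('scene','top'):
    p,d=snap(n,n+'0.png'); print(n,optics.camera_info(n),(d>0).mean())
    np.savez('pics/'+n+'0.npz',p=p,d=d)
print(telemetry.read_state())
E
```

```text
pics
scene {'intrinsics': array([[491.34396997,   0.        , 291.03505011],
       [  0.        , 491.34396997, 209.92953698],
       [  0.        ,   0.        ,   1.        ]]), 'k1': -0.0818080309350143, 'xyz': array([-0.12285993,  0.60660052,  0.78591141]), 'rotation': array([ 0.19084555, -0.39348964,  0.81337288, -0.38362538])} 0.9959481292517007
top {'intrinsics': array([[467.82006064,   0.        , 281.40303474],
       [  0.        , 467.82006064, 208.62561534],
       [  0.        ,   0.        ,   1.        ]]), 'k1': -0.06116536316840969, 'xyz': array([0.36179173, 0.08300742, 1.21771053]), 'rotation': array([-0.06046228,  0.71293105, -0.69630006,  0.05691979])} 0.9958460884353741
{'t': 0.1, 'joints': array([ 1.08249027,  0.41792037, -0.01031843,  1.61407626,  0.00471098,
        1.11069884, -0.05300528]), 'qvel': array([ 0.0023591 , -0.00167065, -0.00247775, -0.00071375,  0.00240104,
       -0.00111762, -0.00110306]), 'tau': array([ 2.18691193e-04, -8.65820360e+01,  6.79957084e-01, -4.35636699e+01,
        1.92470796e-02,  4.87003286e-03, -9.40650864e-06]), 'eef_pos': array([ 0.26993556, -0.56339739,  0.2494348 ]), 'tcp_rot': array([-5.14648364e-04,  9.75146630e-01,  2.21559829e-01, -1.62129509e-04]), 'ft_force': array([0.72701251, 0.08421231, 0.19917154]), 'wrist_torque': array([ 0.00687077,  0.01010535, -0.00034872]), 'gripper_force': 0.0, 'opening': 0.9981658519784625}
```

View pics/scene0.png

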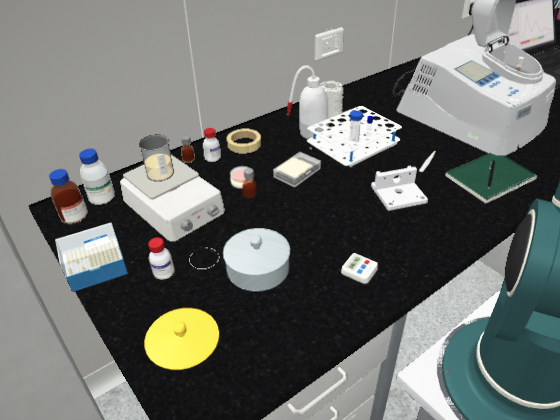

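View pics/top0.png

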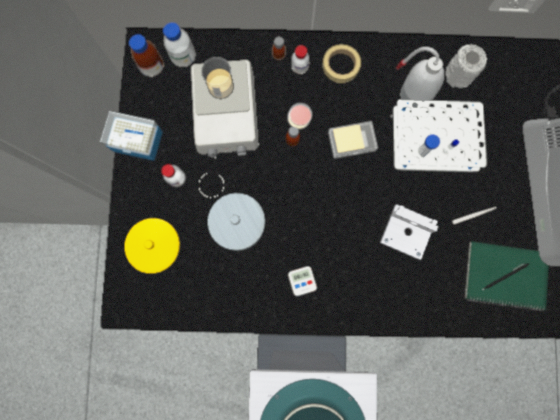

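Scene pictures: the wanted steel lid on the dish is at scene (257,245) / top (236,221). The look-alikes are the yellow lid at scene (181,337) / top (152,246), and the black/white ring outline at top (211,184) is just a worktop marking. The mount is at scene (398,188) / top (410,232), with its fence on the far side. Timer is at top (302,281), dropper at (293,137), reagent bottle at (174,175). I choose the grey lid with the knob on the dish, and check it in a crop.

```bash
python3 - <<'E'
from h import *
D={n:np.load(f'pics/{n}0.npz') for n in('scene','top')}
a=cv2.resize(D['scene']['p'][215:295,210:310],(400,320),interpolation=3)
b=cv2.resize(D['top']['p'][195:265,372:447],(343,320),interpolation=3)
cv2.imwrite('pics/crop1.png',cv2.cvtColor(np.hstack([a,b]),cv2.COLOR_RGB2BGR))
C={n:cloud(n,D[n]['d']) for n in D}
print('table z',[np.nanmedian(C[n][...,2][200:300,250:280]) for n in C])
def st(n,name,box,lo,hi):
    u0,v0,u1,v1=box; P=C[n][v0:v1,u0:u1].reshape(-1,3); P=P[(P[:,2]>lo)&(P[:,2]<hi)]
    r=cv2.minAreaRect(P[:,:2].astype(np.float32)*1000)
    c,rad=cv2.minEnclosingCircle(P[:,:2].astype(np.float32)*1000)
    print(n,name,len(P),'mean',P.mean(0).round(4),'rect',np.round(r[0],1),np.round(r[1],1),round(r[2],1),'circ',np.round(c,1),round(rad,1),'zmax',P[:,2].max().round(4))
st('top','lid',(200,185,275,255),.045,.12); st('top','knob',(200,185,275,255),.077,.12)
st('scene','lid',(215,215,300,300),.045,.12);st('scene','knob',(215,215,300,300),.077,.12)
st('top','fence',(375,195,445,265),.045,.07); st('top','base',(375,195,445,265),.006,.02)
st('scene','fence',(365,160,435,215),.048,.07); st('scene','base',(365,160,435,215),.006,.02)
for k,b in dict(timer=(280,260,325,300),dropper=(282,120,306,150),reag=(155,155,190,192),yellow=(115,210,190,280),hot=(185,50,265,160),box=(325,120,380,160)).items(): st('top',k,b,.008,.2)
E
```

```text
table z [np.float64(0.036345082852094146), np.float64(0.0010147419682808856)]
top lid 2512 mean [0.5216 0.2041 0.0623] rect [523.1 204.4] [140.9 142. ] 48.0 circ [523.  204.5] 71.5 zmax 0.0963
top knob 84 mean [0.5216 0.2042 0.0912] rect [521.6 204.7] [22.7 22.2] 3.4 circ [521.8 205. ] 12.6 zmax 0.0963
scene lid 2630 mean [0.5123 0.2081 0.0622] rect [521.3 202.5] [142.9 141.5] 3.2 circ [519.9 202.4] 74.0 zmax 0.0964
scene knob 119 mean [0.5175 0.2045 0.0893] rect [520.3 203.8] [24.3 23. ] 37.3 circ [520.6 202.3] 12.8 zmax 0.0964
top fence 296 mean [ 0.5373 -0.2485  0.0553] rect [ 541.8 -250.3] [110.8  26.7] 68.2 circ [ 534.9 -247.6] 55.5 zmax 0.0631
top base 1356 mean [ 0.5027 -0.2354  0.0123] rect [ 526.1 -246. ] [178.6 171.8] 87.1 circ [ 520.4 -241.7] 111.5 zmax 0.0198
scene fence 232 mean [ 0.5353 -0.2488  0.0543] rect [ 540.9 -252. ] [113.7  30.3] 68.9 circ [ 534.8 -249.6] 56.9 zmax 0.0605
scene base 981 mean [ 0.5014 -0.2393  0.0128] rect [ 535.8 -269.3] [173.9 256.3] 42.7 circ [ 509.6 -293.5] 138.0 zmax 0.02
top timer 594 mean [0.3784 0.0343 0.0174] rect [378.9  33.9] [65.  61.1] 17.4 circ [378.8  34.2] 40.4 zmax 0.025
top dropper 341 mean [0.7651 0.0619 0.0423] rect [770.3  59.1] [47.4 70.5] 84.6 circ [773.5  59. ] 38.9 zmax 0.0828
top reag 380 mean [0.6361 0.3689 0.0655] rect [641.2 391.2] [47.3 80.8] 1.1 circ [649.  391.9] 42.9 zmax 0.1019
top yellow 1978 mean [0.4604 0.4263 0.0131] rect [466.2 412.1] [145.3 173.5] 17.4 circ [482.2 423.1] 93.4 zmax 0.0473
top hot 5856 mean [0.8143 0.2462 0.089 ] rect [856.1 250.7] [328.1 198.5] 9.5 circ [853.7 267.4] 171.7 zmax 0.1902
top box 1296 mean [ 0.754  -0.0937  0.0265] rect [755.1 -92.6] [ 79.6 146.4] 11.2 circ [764.9 -91. ] 74.7 zmax 0.0349
```

View pics/crop1.png

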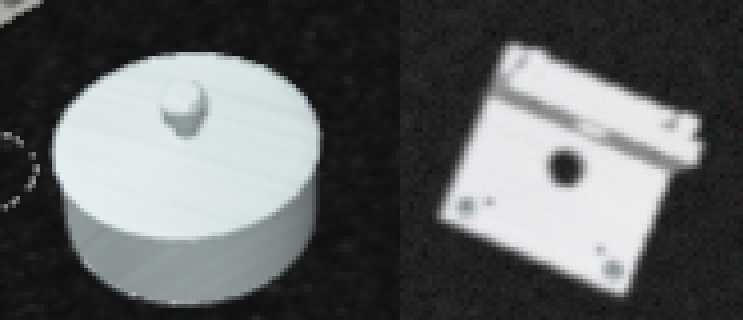

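The crop confirms the steel lid with its round knob (crop ~(185,105)), and the mount with its port at crop ~(565,167). The knob measures (0.521, 0.204) in both views, with its top at about 0.092–0.096 (expected 0.092). Moving above it.

```bash
python3 -m crank '[{"dx":0.251,"dy":0.767,"dz":-0.05},{"dx":0.251,"dy":0.767,"dz":-0.05},{"dx":0.251,"dy":0.767,"dz":-0.05},{"dx":0.251,"dy":0.767,"dz":-0.05},{"dx":0.251,"dy":0.767,"dz":-0.05},{"dx":0.251,"dy":0.767,"dz":-0.05},{"dx":0.251,"dy":0.767,"dz":-0.05},{"dx":0.251,"dy":0.767,"dz":-0.05},{"dx":0.251,"dy":0.767,"dz":-0.05},{"dx":0.251,"dy":0.767,"dz":-0.05},{"dx":0.251,"dy":0.767,"dz":-0.05},{"dx":0.251,"dy":0.767,"dz":-0.05},{"dx":0.251,"dy":0.767,"dz":-0.05},{"dx":0.251,"dy":0.767,"dz":-0.05},{"dx":0.251,"dy":0.767,"dz":-0.05},{"dx":0.251,"dy":0.767,"dz":-0.05},{"dx":0.251,"dy":0.767,"dz":-0.05},{"dx":0.251,"dy":0.767,"dz":-0.05},{"dx":0.251,"dy":0.767,"dz":-0.05}]' 0.05 40
python3 - <<'E'
from h import *
D={n:np.load(f'pics/{n}0.npz') for n in('scene','top')}
# port hole centre and fence top edge from colour masks
for n,b in (('top',(372,195,447,265)),('scene',(365,160,435,215))):
    p=D[n]['p']; C=cloud(n,D[n]['d']); u0,v0,u1,v1=b
    g=p[v0:v1,u0:u1].mean(2); m=(g>120).astype(np.uint8)
    cs,h=cv2.findContours(m,cv2.RETR_CCOMP,cv2.CHAIN_APPROX_NONE)
    for c,hh in zip(cs,h[0]):
        if hh[3]>=0 and cv2.contourArea(c)>8:
            M=cv2.moments(c); uv=np.array([[M['m10']/M['m00']+u0,M['m01']/M['m00']+v0]])
            print(n,'hole',cv2.contourArea(c),uv.round(1),onplane(n,uv,.012).round(4))
    P=C[v0:v1,u0:u1]; z=P[...,2]
    for k,(lo,hi) in dict(base=(.008,.016),fence=(.05,.062)).items():
        q=P[(z>lo)&(z<hi)&(m>0)]; 
        c=q[:,:2].mean(0); e=np.linalg.svd(q[:,:2]-c,full_matrices=0)[2]
        print(n,k,len(q),'c',c.round(4),'yaw of main axis',np.degrees(np.arctan2(*e[0][::-1])).round(2))
        for a in np.radians([-23,-22,-21,-20]):
            X=q[:,:2]@np.array([np.cos(a),np.sin(a)]);Y=q[:,:2]@np.array([-np.sin(a),np.cos(a)])
            print('  ',np.degrees(a).round(),np.percentile(X,[1,5,95,99]).round(4),np.percentile(Y,[1,5,95,99]).round(4))
E
```

```text
top hole 50.5 [[407.7 231.2]] [[ 0.5121 -0.2385  0.012 ]]
top base 1189 c [ 0.5016 -0.2358] yaw of main axis -119.53
   -23.0 [0.5105 0.5138 0.6137 0.6179] [-0.0745 -0.0698  0.0296  0.0338]
   -22.0 [0.51   0.5132 0.6134 0.6174] [-0.084  -0.0793  0.02    0.0238]
   -21.0 [0.5094 0.5124 0.6128 0.6167] [-0.0939 -0.0888  0.0103  0.0142]
   -20.0 [0.5083 0.5118 0.612  0.6161] [-0.1036 -0.0984  0.0004  0.0045]
top fence 269 c [ 0.5371 -0.2485] yaw of main axis 68.01
   -23.0 [0.5835 0.5841 0.6043 0.6085] [-0.0733 -0.0691  0.0313  0.0359]
   -22.0 [0.5835 0.5838 0.6033 0.6083] [-0.0837 -0.0796  0.0209  0.0256]
   -21.0 [0.5822 0.5833 0.6029 0.6076] [-0.0939 -0.0899  0.0105  0.0153]
   -20.0 [0.5807 0.5821 0.6029 0.6069] [-0.1042 -0.1001  0.0002  0.005 ]
scene hole 14.5 [[396.1 176.2]] [[ 0.5611 -0.2855  0.012 ]]
scene base 832 c [ 0.5004 -0.2405] yaw of main axis 97.2
   -23.0 [0.5103 0.5128 0.6184 0.6695] [-0.1584 -0.0782  0.0319  0.0341]
   -22.0 [0.5097 0.5122 0.6186 0.6667] [-0.17   -0.0883  0.0222  0.0242]
   -21.0 [0.5092 0.5116 0.6189 0.6636] [-0.1816 -0.0982  0.0123  0.0146]
   -20.0 [0.5079 0.5106 0.619  0.6604] [-0.1931 -0.1079  0.0023  0.0054]
scene fence 206 c [ 0.5353 -0.2497] yaw of main axis 68.05
   -23.0 [0.5815 0.5834 0.606  0.61  ] [-0.0749 -0.0713  0.0306  0.0341]
   -22.0 [0.5814 0.5828 0.6049 0.6104] [-0.0852 -0.0815  0.0202  0.0238]
   -21.0 [0.5805 0.582  0.6035 0.6098] [-0.0955 -0.0917  0.01    0.0135]
   -20.0 [0.5797 0.5807 0.6023 0.6087] [-0.1058 -0.1018 -0.0003  0.0033]invalid input at $[0]: expected keys dx, dy, dz, twist
```

Mount: yaw −22.0°, seat (0.511, −0.239) — port, base edges and fence face agree within about 1 mm. All four keys are needed in each row.

```bash
python3 -m crank '[{"dx":0.251,"dy":0.767,"dz":-0.05,"twist":0},{"dx":0.251,"dy":0.767,"dz":-0.05,"twist":0},{"dx":0.251,"dy":0.767,"dz":-0.05,"twist":0},{"dx":0.251,"dy":0.767,"dz":-0.05,"twist":0},{"dx":0.251,"dy":0.767,"dz":-0.05,"twist":0},{"dx":0.251,"dy":0.767,"dz":-0.05,"twist":0},{"dx":0.251,"dy":0.767,"dz":-0.05,"twist":0},{"dx":0.251,"dy":0.767,"dz":-0.05,"twist":0},{"dx":0.251,"dy":0.767,"dz":-0.05,"twist":0},{"dx":0.251,"dy":0.767,"dz":-0.05,"twist":0},{"dx":0.251,"dy":0.767,"dz":-0.05,"twist":0},{"dx":0.251,"dy":0.767,"dz":-0.05,"twist":0},{"dx":0.251,"dy":0.767,"dz":-0.05,"twist":0},{"dx":0.251,"dy":0.767,"dz":-0.05,"twist":0},{"dx":0.251,"dy":0.767,"dz":-0.05,"twist":0},{"dx":0.251,"dy":0.767,"dz":-0.05,"twist":0},{"dx":0.251,"dy":0.767,"dz":-0.05,"twist":0},{"dx":0.251,"dy":0.767,"dz":-0.05,"twist":0}]' 0.05 40
```

```text
t: 2.35
eef_pos: [0.5211, 0.2028, 0.2002]
tcp_rot: [0.0, 0.975, 0.221, 0.0]
ft_force: [0.8, -0.1, 1.0]
opening: 0.582
gripper_force: 0.0
```

Now down to z 0.086, with slow final rows.

```bash
python3 -m crank '[{"dx":0,"dy":0.001,"dz":-0.04,"twist":0},{"dx":0,"dy":0.001,"dz":-0.08,"twist":0},{"dx":0,"dy":0.001,"dz":-0.1,"twist":0},{"dx":0,"dy":0.001,"dz":-0.11,"twist":0},{"dx":0,"dy":0.001,"dz":-0.114,"twist":0},{"dx":0,"dy":0.001,"dz":-0.114,"twist":0},{"dx":0,"dy":0.001,"dz":-0.114,"twist":0}]' 0.05 40 && python3 -m crank '[{"dx":0,"dy":0,"dz":0,"twist":0},{"dx":0,"dy":0,"dz":0,"twist":0},{"dx":0,"dy":0,"dz":0,"twist":0},{"dx":0,"dy":0,"dz":0,"twist":0},{"dx":0,"dy":0,"dz":0,"twist":0},{"dx":0,"dy":0,"dz":0,"twist":0}]' 0 40
```

```text
t: 3.22
eef_pos: [0.5215, 0.2045, 0.0867]
tcp_rot: [-0.0, 0.975, 0.221, 0.001]
ft_force: [-0.7, 0.2, 0.2]
opening: 0.587
gripper_force: 0.0
t: 3.98
eef_pos: [0.5212, 0.2044, 0.0865]
tcp_rot: [0.0, 0.975, 0.221, 0.0]
ft_force: [-1.5, -1.2, 7.3]
opening: 0.266
gripper_force: 38.8
```

```bash
python3 -m crank '[{"dx":0,"dy":0,"dz":0.01,"twist":0},{"dx":0,"dy":0,"dz":0.03,"twist":0},{"dx":0,"dy":0,"dz":0.06,"twist":0},{"dx":0,"dy":0,"dz":0.08,"twist":0},{"dx":0.01,"dy":-0.04,"dz":0.08,"twist":0},{"dx":0.02,"dy":-0.08,"dz":0.08,"twist":0},{"dx":0.03,"dy":-0.12,"dz":0.08,"twist":0},{"dx":0.04,"dy":-0.16,"dz":0.08,"twist":0},{"dx":0.049,"dy":-0.194,"dz":0.08,"twist":0},{"dx":0.049,"dy":-0.194,"dz":0.08,"twist":0},{"dx":0.049,"dy":-0.194,"dz":0.08,"twist":0}]'
python3 - <<'E'
from h import *
for n in('scene','top'):
    p,d=snap(n,n+'1.png'); np.savez('pics/'+n+'1.npz',p=p,d=d)
p=np.load('pics/scene1.npz')['p'];q=np.load('pics/top1.npz')['p']
a=cv2.resize(p[150:300,200:400],(460,345),interpolation=3)
b=cv2.resize(q[160:270,190:300],(340,345),interpolation=3)
cv2.imwrite('pics/crop2.png',cv2.cvtColor(np.hstack([a,b]),cv2.COLOR_RGB2BGR))
E
```

```text
t: 5.35
eef_pos: [0.5701, 0.011, 0.1669]
tcp_rot: [-0.0, 0.975, 0.222, 0.0]
ft_force: [0.4, -0.5, -1.6]
opening: 0.266
gripper_force: 39.5
```

View pics/crop2.png

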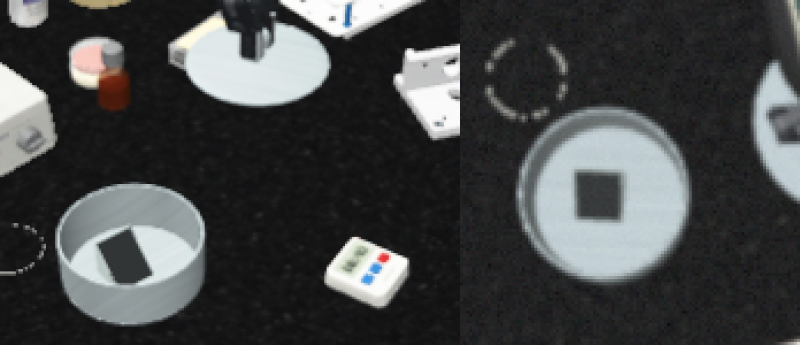

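The lid hangs level in the fingers at crop (258,62). The open dish shows the prism as a dark slope, at crop (125,255) in the scene view and (599,195) in the top view. Lower the lid.

```bash
python3 -m crank '[{"dx":0,"dy":0,"dz":-0.05,"twist":0},{"dx":0,"dy":0,"dz":-0.1,"twist":0},{"dx":0,"dy":0,"dz":-0.12,"twist":0},{"dx":0,"dy":0,"dz":-0.125,"twist":0},{"dx":0,"dy":0,"dz":-0.1285,"twist":0},{"dx":0,"dy":0,"dz":-0.1305,"twist":0},{"dx":0,"dy":0,"dz":-0.1305,"twist":0}]'
python3 - <<'E'
from h import *
for n,b in(('top',(215,200,260,245)),('scene',(235,235,275,280))):
    D=np.load(f'pics/{n}1.npz'); u0,v0,u1,v1=b
    m=D['p'][v0:v1,u0:u1].max(2)<90
    lab,L,S,_=cv2.connectedComponentsWithStats(m.astype(np.uint8)); 
    i=lab and 1+np.argmax(S[1:,4]); m=L==i
    m2=cv2.erode(m.astype(np.uint8),np.ones((3,3)))>0
    P=cloud(n,D['d'])[v0:v1,u0:u1]
    q=P[m2]; q=q[np.isfinite(q[:,2])]
    c=q.mean(0); e=np.linalg.svd(q-c)[2]; N=e[2]*np.sign(e[2][2])
    out=cv2.findContours(m.astype(np.uint8),0,1)[0][0]
    print(n,S[i],'c',c.round(4),'N',N.round(3),'z',q[:,2].min().round(4),q[:,2].max().round(4))
    # pixel outline cast on fitted plane
    o,d=rays(n,out[:,0]+[u0,v0]); X=o+d*(((c-o)@N)/(d@N))[:,None]
    xa=-np.r_[N[:2],0]/np.hypot(*N[:2]); ya=np.cross([0,0,1],xa); sl=np.cross(ya,N); 
    r=cv2.minAreaRect(np.c_[(X-c)@ya,(X-c)@sl].astype(np.float32)*1000); print('rect on slant plane',np.round(r,1) if 0 else r,'centre',(c+ya*r[0][0]/1e3+sl*r[0][1]/1e3).round(4),'x yaw deg',np.degrees(np.arctan2(xa[1],xa[0])).round(2))
    r2=cv2.minAreaRect(X[:,:2].astype(np.float32)*1000); print('footprint',np.round(r2[0],1),np.round(r2[1],1),round(r2[2],2))
E
```

```text
t: 6.32
eef_pos: [0.5708, 0.0104, 0.0365]
tcp_rot: [0.0, 0.975, 0.222, 0.001]
ft_force: [0.6, 0.6, 3.8]
opening: 0.265
gripper_force: 40.1
top [ 13  15  14  15 183] c [0.5245 0.2121 0.0243] N [-0.727  0.039  0.686] z 0.0087 0.0421
rect on slant plane ((-0.8023262023925781, -0.33327484130859375), (33.8976936340332, 44.312801361083984), 1.04509699344635) centre [0.5242 0.2113 0.024 ] x yaw deg -3.1
footprint [524.2 211.4] [33.9 30.3] 85.78
scene [  8  15  23  23 323] c [0.524  0.2097 0.0248] N [-0.702 -0.037  0.711] z 0.0088 0.0406
rect on slant plane ((0.25550270080566406, -0.5797805786132812), (34.89735794067383, 47.58507537841797), 2.1587727069854736) centre [0.5236 0.21   0.0244] x yaw deg 3.02
footprint [523.7 210. ] [33.4 34.9] 0.0
```

The prism measures slant centre (0.524, 0.2105, 0.024) from both views (expected z 0.023), yaw about −2°, upright face facing away from the robot. Release the lid, rise and move over the dish, turning by −0.48.

```bash
python3 -m crank '[{"dx":0,"dy":0,"dz":0,"twist":0},{"dx":0,"dy":0,"dz":0,"twist":0},{"dx":0,"dy":0,"dz":0,"twist":0},{"dx":0,"dy":0,"dz":0,"twist":0},{"dx":0,"dy":0,"dz":0.02,"twist":0},{"dx":0,"dy":0,"dz":0.05,"twist":0},{"dx":0,"dy":0,"dz":0.1,"twist":0},{"dx":0,"dy":0,"dz":0.11,"twist":0}]' 0.062 40 && python3 -m crank '[{"dx":-0.01,"dy":0.05,"dz":0,"twist":-0.12},{"dx":-0.02,"dy":0.1,"dz":0,"twist":-0.24},{"dx":-0.035,"dy":0.15,"dz":0,"twist":-0.36},{"dx":-0.0435,"dy":0.2,"dz":0,"twist":-0.48},{"dx":-0.0435,"dy":0.2,"dz":0,"twist":-0.48},{"dx":-0.0435,"dy":0.2,"dz":0,"twist":-0.48},{"dx":-0.0435,"dy":0.2,"dz":0,"twist":-0.48},{"dx":-0.0435,"dy":0.2,"dz":0,"twist":-0.48}]'
python3 - <<'E'
from h import *
D=dict(zip('pd',snap('scene','scene2.png'))); P=cloud('scene',D['d'])[150:240,255:345].reshape(-1,3)
q=P[(P[:,2]>.003)&(P[:,2]<.05)&(abs(P[:,0]-.57)<.08)&(abs(P[:,1]-.01)<.08)]
print('lid',len(q),cv2.minEnclosingCircle(q[:,:2].astype(np.float32)),q[:,2].max(),np.median(q[:,2]))
q=q[q[:,2]<.016];A=np.c_[q[:,:2],np.ones(len(q))];print('tilt',np.linalg.lstsq(A,q[:,2],rcond=None)[0])
print(telemetry.read_state()['eef_pos'])
E
```

```text
t: 7.32
eef_pos: [0.5715, 0.0106, 0.1498]
tcp_rot: [0.001, 0.975, 0.222, 0.003]
ft_force: [0.1, -0.0, -0.7]
opening: 0.726
gripper_force: 0.0
t: 8.32
eef_pos: [0.5269, 0.2093, 0.1455]
tcp_rot: [0.0, 1.0, -0.017, -0.0]
ft_force: [0.2, -0.8, 0.3]
opening: 0.73
gripper_force: 0.0
lid 1831 ((0.5814104080200195, 0.009737578220665455), 0.09624505788087845) 0.04653981795289108 0.012159081258198201
tilt [-0.0033879  -0.0019955   0.01339258]
[0.52680774 0.20952589 0.14548768]
```

Lid stands level on the worktop. Down into the dish.

```bash
python3 -m crank '[{"dx":0,"dy":0.001,"dz":-0.04,"twist":0},{"dx":0,"dy":0.001,"dz":-0.075,"twist":0},{"dx":0,"dy":0.001,"dz":-0.095,"twist":0},{"dx":0,"dy":0.001,"dz":-0.11,"twist":0},{"dx":0,"dy":0.001,"dz":-0.12,"twist":0},{"dx":0,"dy":0.001,"dz":-0.12,"twist":0},{"dx":0,"dy":0.001,"dz":-0.12,"twist":0}]' && python3 -m crank '[{"dx":0,"dy":0,"dz":0,"twist":0},{"dx":0,"dy":0,"dz":0,"twist":0},{"dx":0,"dy":0,"dz":0,"twist":0},{"dx":0,"dy":0,"dz":0,"twist":0},{"dx":0,"dy":0,"dz":0,"twist":0},{"dx":0,"dy":0,"dz":0,"twist":0}]' 0.02 35
```

```text
t: 9.25
eef_pos: [0.527, 0.2116, 0.0262]
tcp_rot: [-0.0, 1.0, -0.017, 0.0]
ft_force: [0.0, -0.6, 0.4]
opening: 0.727
gripper_force: 0.0
t: 10.0
eef_pos: [0.5269, 0.2115, 0.0261]
tcp_rot: [-0.0, 1.0, -0.017, 0.0]
ft_force: [-1.7, 0.1, 6.7]
opening: 0.456
gripper_force: 35.2
```

```bash
python3 -m crank '[{"dx":0,"dy":0,"dz":0.01,"twist":0},{"dx":0,"dy":0,"dz":0.04,"twist":0},{"dx":0,"dy":0,"dz":0.08,"twist":0},{"dx":0,"dy":0,"dz":0.11,"twist":0},{"dx":-0.002,"dy":-0.04,"dz":0.11,"twist":0},{"dx":-0.005,"dy":-0.09,"dz":0.11,"twist":-0.05},{"dx":-0.008,"dy":-0.14,"dz":0.11,"twist":-0.1},{"dx":-0.011,"dy":-0.19,"dz":0.11,"twist":-0.15},{"dx":-0.014,"dy":-0.24,"dz":0.11,"twist":-0.2},{"dx":-0.017,"dy":-0.29,"dz":0.11,"twist":-0.25},{"dx":-0.019,"dy":-0.34,"dz":0.11,"twist":-0.3},{"dx":-0.021,"dy":-0.39,"dz":0.11,"twist":-0.33},{"dx":-0.023,"dy":-0.43,"dz":0.11,"twist":-0.35},{"dx":-0.024,"dy":-0.447,"dz":0.11,"twist":-0.35},{"dx":-0.024,"dy":-0.447,"dz":0.11,"twist":-0.35},{"dx":-0.024,"dy":-0.447,"dz":0.11,"twist":-0.35},{"dx":-0.024,"dy":-0.447,"dz":0.11,"twist":-0.35}]'
python3 - <<'E'
from h import *
for n in('scene','top'):
    p,d=snap(n,n+'3.png'); np.savez('pics/'+n+'3.npz',p=p,d=d)
p=np.load('pics/scene3.npz')['p'];q=np.load('pics/top3.npz')['p']
a=cv2.resize(p[90:220,340:470],(400,400),interpolation=3)
b=cv2.resize(q[180:280,360:460],(400,400),interpolation=3)
cv2.imwrite('pics/crop3.png',cv2.cvtColor(np.hstack([a,b]),cv2.COLOR_RGB2BGR))
E
```

```text
t: 12.12
eef_pos: [0.5029, -0.2343, 0.1356]
tcp_rot: [-0.0, 0.982, -0.189, 0.0]
ft_force: [-0.5, -0.3, -0.1]
opening: 0.457
gripper_force: 35.6
```

View pics/crop3.png

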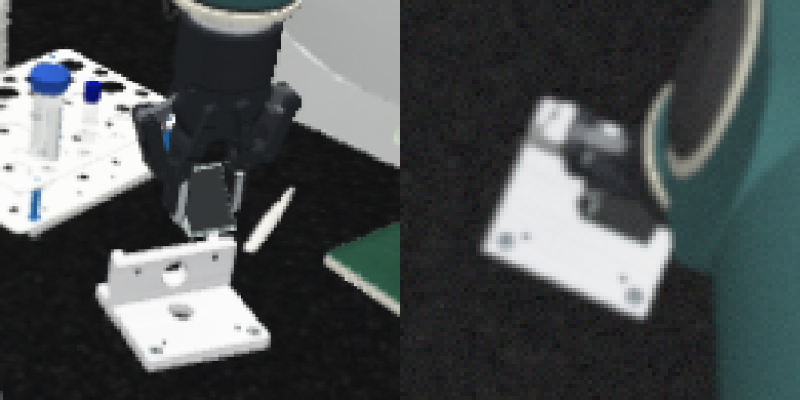

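The prism hangs upright in the fingers at crop (210,198) over the mount, with its dark back towards the robot. Measure its pose in hand.

```bash
python3 - <<'E'
from h import *
n='scene';D=np.load('pics/scene3.npz');P=cloud(n,D['d'])
q=P[146:164,403:415].reshape(-1,3); q=q[np.isfinite(q[:,2])]
for _ in range(3):
    c=q.mean(0);N=np.linalg.svd(q-c)[2][2];N*=np.sign(N[2]);r=(q-c)@N;q=q[abs(r)<.004]
print(len(q),c.round(4),N.round(3),'tilt',np.degrees(np.arcsin(N[2])).round(1),'yaw',np.degrees(np.arctan2(-N[1],-N[0])).round(1))
a=np.radians(-22);S=np.array([.5114,-.2386]);T=np.array([.5029,-.2343])
R=np.array([[np.cos(a),np.sin(a)],[-np.sin(a),np.cos(a)]])
print('c seat',R@(c[:2]-S),'tcp seat',R@(T-S),'x0 (origin x) if z0=.1125: ',(R@(c[:2]-S))[0]-(c[2]-.1125-.02))
m=(D['p'][140:172,395:425].max(2)<90)
for r in range(140,172): print(''.join('#' if D['p'][r,u].max()<60 else '+' if D['p'][r,u].max()<110 else '.' for u in range(388,428)))
E
```

```text
196 [ 0.4976 -0.2381  0.1325] [-0.672  0.237  0.701] tilt 44.5 yaw -19.4
c seat [-0.01296971 -0.00465776] tcp seat [-0.00949187  0.00080273] x0 (origin x) if z0=.1125:  -0.01298580571785671
########################################
########################################
#######################+#++#############
###############+#++++...################
+##############......+#++###############
.+#############.+######++####++#########
..##########################+..+########
.+#####################++####+.#########
+###########+###############+..#########
###########+.+##############+..#########
##########+..###############+.+#########
##########+..###########++##+.+#########
##########...###############+.+#########
##########...############++#..##########
##########...##############+..##########
##########...##############+..##########
#########+..+############+++.+##########
#########+..+#############++.+##########
#########+..##############+..##########.
#########...##############++##########..
#######+.....#############++#########...
########.....##############++#######+...
#########+...+#############++#######....
##########+...##########++..+######.....
###########+..####+++..+.....#####+.....
############..++.........+########......
#############..........+++++#####......+
##############+###+.........####+......#
#############+++.............##+......##
########++...................##......###
##++.........................##.....+###
.............................##+...+####
```

Prism is at x −13 mm, y ≈ 0 from the seat, upright within 1°. Lower.

```bash
python3 -m crank '[{"dx":0,"dy":0,"dz":-0.04,"twist":0},{"dx":0,"dy":0,"dz":-0.075,"twist":0},{"dx":0,"dy":0,"dz":-0.09,"twist":0},{"dx":0,"dy":0,"dz":-0.097,"twist":0},{"dx":0,"dy":0,"dz":-0.099,"twist":0},{"dx":0,"dy":0,"dz":-0.1,"twist":0},{"dx":0,"dy":0,"dz":-0.1,"twist":0}]'
```

```text
t: 13.1
eef_pos: [0.5029, -0.2358, 0.0361]
tcp_rot: [0.0, 0.982, -0.19, 0.0]
ft_force: [-0.1, -0.1, -0.4]
opening: 0.46
gripper_force: 35.6
```

```bash
python3 -m crank '[{"dx":0,"dy":0,"dz":-0.0005,"twist":0},{"dx":0,"dy":0,"dz":-0.001,"twist":0},{"dx":0,"dy":0,"dz":-0.001,"twist":0}]'
```

```text
t: 13.48
eef_pos: [0.5027, -0.2357, 0.0351]
tcp_rot: [0.0, 0.982, -0.19, 0.0]
ft_force: [-3.6, 1.0, 12.2]
opening: 0.463
gripper_force: 37.1
```

Contact. Let go, rise and back off towards the open side.

```bash
python3 -m crank '[{"dx":0,"dy":0,"dz":0.0005,"twist":0},{"dx":0,"dy":0,"dz":0.0005,"twist":0},{"dx":0,"dy":0,"dz":0.0005,"twist":0},{"dx":0,"dy":0,"dz":0.0005,"twist":0},{"dx":0,"dy":0,"dz":0.01,"twist":0},{"dx":0,"dy":0,"dz":0.04,"twist":0},{"dx":0,"dy":0,"dz":0.09,"twist":0},{"dx":0,"dy":0,"dz":0.1,"twist":0},{"dx":-0.055,"dy":0.022,"dz":0.1,"twist":0},{"dx":-0.11,"dy":0.044,"dz":0.1,"twist":0},{"dx":-0.11,"dy":0.044,"dz":0.1,"twist":0},{"dx":-0.11,"dy":0.044,"dz":0.1,"twist":0},{"dx":-0.11,"dy":0.044,"dz":0.1,"twist":0}]' 0.062
python3 - <<'E'
from h import *
for n in('scene','top'):
    p,d=snap(n,n+'4.png'); np.savez('pics/'+n+'4.npz',p=p,d=d)
p=np.load('pics/scene4.npz')['p'];q=np.load('pics/top4.npz')['p']
a=cv2.resize(p[150:220,360:430],(400,400),interpolation=3)
b=cv2.resize(q[195:265,372:442],(400,400),interpolation=3)
cv2.imwrite('pics/crop4.png',cv2.cvtColor(np.hstack([a,b]),cv2.COLOR_RGB2BGR))
E
```

```text
t: 15.1
eef_pos: [0.3935, -0.1919, 0.1345]
tcp_rot: [-0.0, 0.982, -0.19, 0.0]
ft_force: [-0.5, -0.1, 0.7]
opening: 0.726
gripper_force: 0.0
```

View pics/crop4.png

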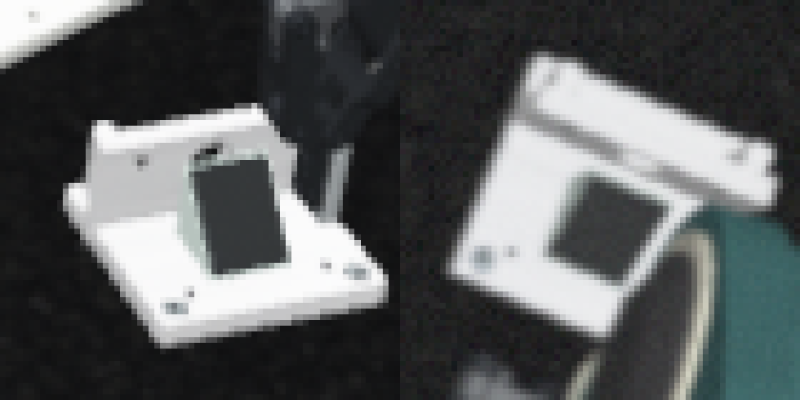

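The prism stands upright on the base at crop (240,215)/(615,225), back towards the robot, slightly short of the fence. Measure it.

```bash
cat > pm.py <<'E'
from h import *
def meas(k,boxes={'top':(398,220,421,248),'scene':(390,174,412,201)}):
    a=np.radians(-22);S=np.array([.5114,-.2386]);R=np.array([[np.cos(a),np.sin(a)],[-np.sin(a),np.cos(a)]])
    for n,(u0,v0,u1,v1) in boxes.items():
        D=np.load(f'pics/{n}{k}.npz')
        m=(D['p'][v0:v1,u0:u1].max(2)<100).astype(np.uint8)
        _,L,s,_=cv2.connectedComponentsWithStats(m); i=1+np.argmax(s[1:,4]); m=(L==i)
        P=cloud(n,D['d'])[v0:v1,u0:u1][cv2.erode(m.astype(np.uint8),np.ones((3,3)))>0]
        P=P[np.isfinite(P[:,2])]
        for _ in range(3):
            c=P.mean(0);N=np.linalg.svd(P-c)[2][2];N*=np.sign(N[2]);P=P[abs((P-c)@N)<.004]
        out=cv2.findContours(m.astype(np.uint8),0,1)[0][0][:,0]+[u0,v0]
        o,d=rays(n,out); 
        # known slope: z-.032 = x - x0  in seat frame, x0 from mean depth point
        cs=R@(c[:2]-S); x0=cs[0]-(c[2]-.032)
        Ns=np.r_[R.T@[-1,0],1]/2**.5; p0=np.r_[S+R.T@[x0,0],.032]
        X=o+d*(((p0-o)@Ns)/(d@Ns))[:,None]; q=np.c_[(X[:,:2]-S)@R.T,X[:,2]]
        r=cv2.minAreaRect((q[:,:2]*1000).astype(np.float32))
        print(n,len(P),s[i],'origin x',x0.round(4),'slope',np.degrees(np.arcsin(N[2])).round(1),'yaw vs mount',(np.degrees(np.arctan2(-N[1],-N[0]))+22).round(1),'face rect seat mm',np.round(r[0],1),np.round(r[1],1),round(r[2],1))
E
python3 -c "
from pm import meas
meas(4)"
```

```text
top 133 [  1   7  19  17 203] origin x -0.0141 slope 44.0 yaw vs mount 4.7 face rect seat mm [-12.8   1.6] [34.5 32. ] 89.8
scene 165 [  4   4  16  20 243] origin x -0.013 slope 44.4 yaw vs mount 3.4 face rect seat mm [-11.5  -0.9] [33.3 36.8] 0.2
```

Prism origin is x ≈ −13 mm, y ≈ 0, yaw ≈ 0: step 2 is satisfied. Nearly close the fingers and move to stand off in front of the slope, tips at mid height.

```bash
python3 -m crank '[{"dx":0,"dy":0,"dz":0,"twist":0},{"dx":0,"dy":0,"dz":-0.03,"twist":0},{"dx":0,"dy":0,"dz":-0.07,"twist":0},{"dx":0,"dy":0,"dz":-0.083,"twist":0},{"dx":0.03,"dy":-0.012,"dz":-0.083,"twist":0},{"dx":0.06,"dy":-0.024,"dz":-0.083,"twist":0},{"dx":0.076,"dy":-0.031,"dz":-0.083,"twist":0},{"dx":0.076,"dy":-0.031,"dz":-0.083,"twist":0},{"dx":0.076,"dy":-0.031,"dz":-0.083,"twist":0}]' 0.012 20
python3 - <<'E'
from h import *
for n in('scene','top'):
    p,d=snap(n,n+'5.png'); np.savez('pics/'+n+'5.npz',p=p,d=d)
p=np.load('pics/scene5.npz')['p'];q=np.load('pics/top5.npz')['p']
a=cv2.resize(p[140:220,360:440],(400,400),interpolation=3)
b=cv2.resize(q[195:275,372:452],(400,400),interpolation=3)
cv2.imwrite('pics/crop5.png',cv2.cvtColor(np.hstack([a,b]),cv2.COLOR_RGB2BGR))
E
```

```text
t: 16.32
eef_pos: [0.4679, -0.2224, 0.0517]
tcp_rot: [-0.0, 0.982, -0.19, -0.0]
ft_force: [0.3, 1.0, 0.5]
opening: 0.143
gripper_force: 0.0
```

View pics/crop5.png

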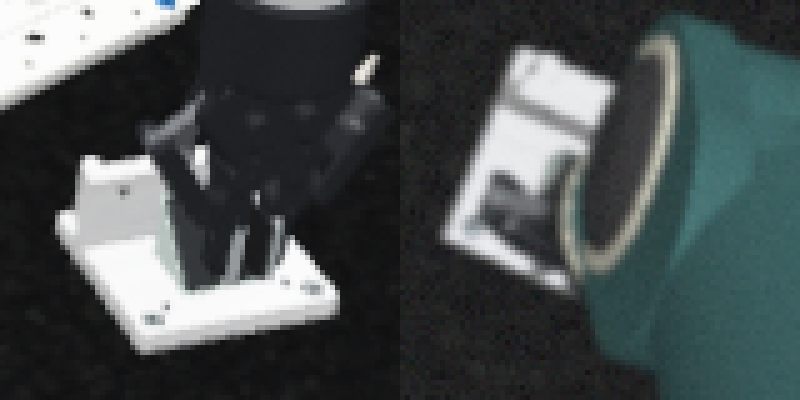

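Fingertips stand just in front of the slope at crop (250,240), prism undisturbed. Level shove towards the fence, in small steps.

```bash
python3 -m crank '[{"dx":0.009,"dy":-0.0037,"dz":0,"twist":0},{"dx":0.0167,"dy":-0.0067,"dz":0,"twist":0},{"dx":0.0185,"dy":-0.0075,"dz":0,"twist":0},{"dx":0.0204,"dy":-0.0082,"dz":0,"twist":0},{"dx":0.0222,"dy":-0.009,"dz":0,"twist":0},{"dx":0.0241,"dy":-0.0097,"dz":0,"twist":0},{"dx":0.026,"dy":-0.0105,"dz":0,"twist":0},{"dx":0.0278,"dy":-0.0112,"dz":0,"twist":0},{"dx":0.0278,"dy":-0.0112,"dz":0,"twist":0}]'
```

```text
t: 17.55
eef_pos: [0.4965, -0.2339, 0.0515]
tcp_rot: [-0.0, 0.982, -0.19, 0.0]
ft_force: [-0.8, 0.6, -0.6]
opening: 0.141
gripper_force: 0.0
```

```bash
python3 -m crank '[{"dx":0.0009,"dy":-0.0004,"dz":0,"twist":0},{"dx":0.0019,"dy":-0.0007,"dz":0,"twist":0},{"dx":0.0028,"dy":-0.0011,"dz":0,"twist":0},{"dx":0.0028,"dy":-0.0011,"dz":0,"twist":0}]' && python3 -m crank '[{"dx":0.0009,"dy":-0.0004,"dz":0,"twist":0},{"dx":0.0019,"dy":-0.0007,"dz":0,"twist":0},{"dx":0.0019,"dy":-0.0007,"dz":0,"twist":0}]'
python3 - <<'E'
from h import *
for n in('scene','top'):
    p,d=snap(n,n+'6.png'); np.savez('pics/'+n+'6.npz',p=p,d=d)
p=np.load('pics/scene6.npz')['p'];q=np.load('pics/top6.npz')['p']
a=cv2.resize(p[150:210,370:430],(600,600),interpolation=3)
cv2.imwrite('pics/crop6.png',cv2.cvtColor(a,cv2.COLOR_RGB2BGR))
E
```

```text
t: 18.05
eef_pos: [0.4992, -0.235, 0.0515]
tcp_rot: [-0.0, 0.982, -0.19, 0.0]
ft_force: [0.5, 0.1, 0.0]
opening: 0.14
gripper_force: 0.0
t: 18.42
eef_pos: [0.5012, -0.2356, 0.0515]
tcp_rot: [-0.0, 0.982, -0.19, 0.0]
ft_force: [-0.1, 0.1, -0.7]
opening: 0.137
gripper_force: 0.0
```

View pics/crop6.png

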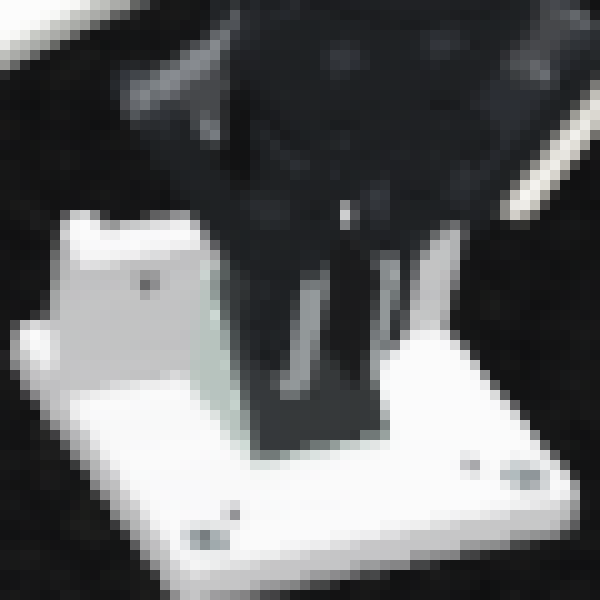

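The fingertips are on the slope; the prism moved about 8 mm and still has ~5 mm to the fence. Continue.

```bash
python3 -m crank '[{"dx":0.0009,"dy":-0.0004,"dz":0,"twist":0},{"dx":0.0019,"dy":-0.0007,"dz":0,"twist":0},{"dx":0.0028,"dy":-0.0011,"dz":0,"twist":0},{"dx":0.0028,"dy":-0.0011,"dz":0,"twist":0}]' && python3 -m crank '[{"dx":0.0009,"dy":-0.0004,"dz":0,"twist":0},{"dx":0.0014,"dy":-0.0006,"dz":0,"twist":0},{"dx":0.0014,"dy":-0.0006,"dz":0,"twist":0}]'
```

```text
t: 19.02
eef_pos: [0.5039, -0.2367, 0.0514]
tcp_rot: [-0.0, 0.982, -0.19, 0.0]
ft_force: [-0.2, 0.2, -0.3]
opening: 0.138
gripper_force: 0.0
t: 19.4
eef_pos: [0.5042, -0.2369, 0.0514]
tcp_rot: [-0.0, 0.982, -0.19, -0.001]
ft_force: [-7.7, 4.0, 8.8]
opening: 0.138
gripper_force: 6.1
```

Against the fence. Now the diagonal push, forward and down together, then hold and check.

```bash
python3 -m crank '[{"dx":0.0002,"dy":-0.0001,"dz":-0.0002,"twist":0},{"dx":0.0004,"dy":-0.0002,"dz":-0.0004,"twist":0},{"dx":0.0004,"dy":-0.0002,"dz":-0.0004,"twist":0},{"dx":0.0004,"dy":-0.0002,"dz":-0.0004,"twist":0}]'
python3 - <<'E'
from h import *
for n in('scene','top'):
    p,d=snap(n,n+'7.png'); np.savez('pics/'+n+'7.npz',p=p,d=d)
p=np.load('pics/scene7.npz')['p']
a=cv2.resize(p[150:210,370:430],(600,600),interpolation=3)
cv2.imwrite('pics/crop7.png',cv2.cvtColor(a,cv2.COLOR_RGB2BGR))
s=telemetry.read_state();print(s['t'],s['ft_force'],s['eef_pos'])
E
```

```text
t: 19.9
eef_pos: [0.5044, -0.2369, 0.0512]
tcp_rot: [-0.0, 0.982, -0.19, -0.002]
ft_force: [-13.6, 6.2, 17.6]
opening: 0.145
gripper_force: 11.3
20.0 [-13.2121119    5.25022993  16.99323723] [ 0.50435174 -0.23693488  0.05123383]
```

View pics/crop7.png

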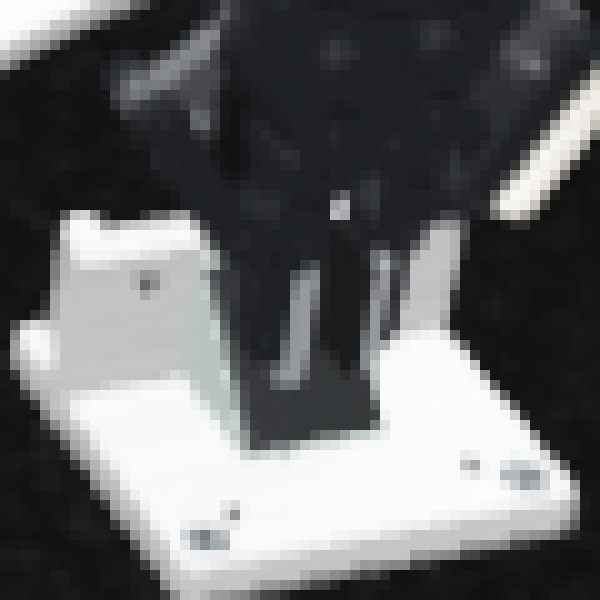

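Prism sits against the fence, held by the tips at crop (330,380); bottom edge from (250,450) to (380,430). Fit that edge for position and yaw.

```bash
python3 - <<'E'
from h import *
a=np.radians(-22);S=np.array([.5114,-.2386]);R=np.array([[np.cos(a),np.sin(a)],[-np.sin(a),np.cos(a)]])
for k in(4,7):
    g=np.load(f'pics/scene{k}.npz')['p'].mean(2); pts=[]
    for u in (range(400,409) if k==4 else range(397,407)):
        v=np.arange(186,206); c=g[186:206,u]; i=np.where((c[:-1]<120)&(c[1:]>=120))[0]
        if len(i): i=i[0]; pts.append((u,v[i]+(120-c[i])/(c[i+1]-c[i])))
    X=onplane('scene',pts,.012); q=(X[:,:2]-S)@R.T*1e3
    f=np.polyfit(q[:,1],q[:,0],1); print(k,'bottom edge x',q[:,0].mean().round(1),'yaw deg',-np.degrees(np.arctan(f[0])).round(1),'y range',q[:,1].min().round(1),q[:,1].max().round(1),'resid',np.std(q[:,0]-np.polyval(f,q[:,1])).round(2))
    row=g[191 if k==4 else 190]; 
    for u in range(388,416):
        if (row[u]-120)*(row[u+1]-120)<0: print('  edge u',u+ (120-row[u])/(row[u+1]-row[u]))
    # side corners
    P=onplane('scene',[pts[0],pts[-1]],.012)
D=np.load('pics/scene7.npz');C=cloud('scene',D['d'])
q=C[189:194,397:406].reshape(-1,3);c=q.mean(0);N=np.linalg.svd(q-c)[2][2];N*=np.sign(N[2]);cs=R@(c[:2]-S)
print('slant strip: origin x',cs[0]-(c[2]-.032),'slope',np.degrees(np.arcsin(N[2])),'yaw',np.degrees(np.arctan2(-N[1],-N[0]))+22)
for v in(192,193):print([int(x) for x in g[v,390:412]])
s=telemetry.read_state();print(s['t'],s['ft_force'])
E
```

```text
4 bottom edge x -23.7 yaw deg 0.8 y range -16.9 6.0 resid 0.26
  edge u 395.27272727272725
  edge u 409.1036866359447
7 bottom edge x -10.0 yaw deg 0.1 y range -17.7 7.9 resid 0.29
  edge u 393.5177865612648
  edge u 407.1698513800425
slant strip: origin x 0.000936599462862564 slope 48.323991008550806 yaw 5.7319560301741745
[249, 241, 203, 203, 113, 60, 57, 56, 57, 56, 56, 56, 56, 55, 55, 56, 55, 118, 223, 251, 251, 251]
[250, 250, 228, 194, 145, 72, 57, 57, 56, 56, 56, 83, 116, 117, 152, 194, 203, 223, 238, 250, 250, 251]
20.0 [-13.2121119    5.25022993  16.99323723]
```

Flush: it travelled the 13.7 mm to the fence, yaw ≈ 0.1°. Trim the push slightly (a bit more fence, a bit less base) and check that it is steady.

```bash
python3 -m crank '[{"dx":0.0002,"dy":-0.0001,"dz":0.0001,"twist":0},{"dx":0.0003,"dy":-0.0001,"dz":0.0003,"twist":0},{"dx":0.0003,"dy":-0.0001,"dz":0.0003,"twist":0},{"dx":0.0003,"dy":-0.0001,"dz":0.0003,"twist":0},{"dx":0.0003,"dy":-0.0001,"dz":0.0003,"twist":0}]' && python3 -m crank '[{"dx":0,"dy":0,"dz":0,"twist":0},{"dx":0,"dy":0,"dz":0,"twist":0},{"dx":0,"dy":0,"dz":0,"twist":0},{"dx":0,"dy":0,"dz":0,"twist":0},{"dx":0,"dy":0,"dz":0,"twist":0},{"dx":0,"dy":0,"dz":0,"twist":0},{"dx":0,"dy":0,"dz":0,"twist":0},{"dx":0,"dy":0,"dz":0,"twist":0}]'
```

```text
t: 20.62
eef_pos: [0.5044, -0.2369, 0.0513]
tcp_rot: [-0.0, 0.982, -0.19, -0.002]
ft_force: [-13.7, 5.7, 15.0]
opening: 0.14
gripper_force: 10.3
t: 21.62
eef_pos: [0.5044, -0.2369, 0.0513]
tcp_rot: [-0.0, 0.982, -0.19, -0.002]
ft_force: [-14.0, 6.4, 14.7]
opening: 0.146
gripper_force: 10.3
```

```bash
python3 -c "
from plant import order
print(order.job_done())"
```

```text
the job is handed in; nothing more can be done
None
```

I handed the job in at about 21.6 s of the 72 s: the lid is on the free worktop, and the prism is flush in the mount with a steady push of about 15 N towards the fence and 15 N down, measured at the wrist (above the 10 N target, within the 3–40 N limits). The hand-in returned no verdict.

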